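# Route the sorting deck to the empty basket

### The arm

A 7-joint arm with a two-finger parallel gripper is mounted at the origin on the work surface. World frame = base frame: x ahead of the robot, y to its left, z up, the work surface at z = 0. Lengths are in m, angles in rad, forces in N, time in s.
With the tool pointing down it reaches from about 0.4 to 0.85 m from the base axis. Payload 6.9 kg.
Tool frame: the origin (TCP) lies at the very end of the fingers, on their centre line; the grasp point (between the pads) lies 19 mm behind it (r.grip_point_offset is the distance from the TCP to the grasp point, in m); z points along the fingers, y is the line along which they close (so a half turn about z gives the same grasp; the last joint's range is limited). The gripper opens to 85 mm and grips with 20 to 120 N. Pads are 22 mm wide; open, the fingers measure 114 mm over their backs; the gripper's body (76 mm by 85 mm) begins 54 mm behind the grasp point. The pads swing forward as they close: fully open they stand 13 mm farther back than shut.
Start: joints at [-1.105, 0.507, -0.238, 1.5, 0.126, 1.149, -0.155], TCP at [0.22, 0.585, 0.231] pointing down, gripper open.
Joint ranges: [-3.08, 3.08], [-0.24, 2.05], [-1.43, 1.35], [0, 2.5], [-1.52, 4.66], [0.17, 1.96], [-2.89, 2.89]. Speed limits (rad/s): [2.39, 2.39, 3.14, 3.14, 3.14, 3.14, 3.14].

### API

Orientations are given as a 3x3 rotation matrix whose columns are the frame's x, y, z axes.
In Python, from station import get_obs, optics, r gives the robot as it stands.
- The arm moves only by the shell command python3 -m handwheel 'ROWS'. ROWS is JSON, a list that holds one entry, the list of rows, each a list of 7 numbers: the shift along the tool's x, y, z normalised to -1 to 1, where 1 is 300 mm, then the turn, a rotation vector about the tool's x, y, z normalised to -1 to 1, where 1 is 60 degrees, then the closure, from 0 (fully open) to 1 (shut). A call has 1 to 20 rows; each row is the pose to reach, as a shift and turn from the pose commanded when the call began, along the tool's axes at that moment; what a row does not reach only later rows make up. A row lasts 1/12 s, in which the tool goes at most 41.7 mm and 7.16 degrees, less where a joint would pass 70% of its speed; a pose out of reach is approached as far as the arm can. A call with a number of a shift or a turn outside -1 to 1 is refused whole. A call with a gripper value outside its range is refused whole. The fingers move at their own pace and stop on an object; the grip force is fixed at half the most. Time passes only in rows, so rows that repeat a pose let the fingers close. It gives the time, the measured TCP pose, the force, the opening and the grip force at its end, in the units of the state.
- get_obs(): the state, without advancing time (a new reading comes with each control period).
- optics.grab_frame(name): name is "scene" or "top" or "wrist"; returns a dict with "color" (420x560x3 uint8, red, green, blue), "z_map" (420x560 float32, m along the optical axis (not along the pixel's ray), 0 where there is no reading), "fov_y" (degrees; the focal length in pixels is half the picture's height over the tangent of half this angle, whatever the lens; pixels are square), "cx", "cy" (the principal point, pixels), "k1" (the pictures are not rectified: a ray, as slopes to the right and down, at radius r is drawn at 1 + k1 r^2 times it, then the intrinsics apply), "rvec" (rotation vector, rad) and "tvec" (3), from world to camera coordinates, as OpenCV has them; the wrist camera has in their place "T_tool_cam" (4x4, takes a point from camera to tool coordinates, whose origin is the TCP and whose axes are the flange's). Camera axes: x right, y down, z forward; pixel columns grow to the right and rows downward; lengths in m; the calibration is good to about 2 mm. A picture is of the moment at which its call begins: read the wrist's pose just before it.
- r.finish_job(): hands the job in; it is judged then, once.
The state is a dict: "time_s": time; "joints": joint angles; "joint_velocities": joint speeds; "joint_torque": joint torques, N m; "position": TCP position; "tcp_rot": TCP orientation; "force": force on the tool from outside, world axes, zero at the start; "ft_torque": the same for the moment, N m; "finger_gap": opening from 0.0 (shut) to 1.0 (fully open); "grasp_force": force on a finger pad.
Only numpy, scipy, OpenCV 4.12 (cv2) and the standard library are available. Lean on these libraries where they do the work, as an engineer would, in place of code of your own. Each camera call takes 0.05 s, during which the arm holds its last target. There are 200 camera calls.

### The job

On the sorting deck, push the side of the long black guide arm with a fingertip until it points at the middle of the empty basket. Then push the shorter black gate away from the waiting carton until it is fully open. Only push: do not pinch the arms or press down on them, and leave the carton, the baskets and everything else where they are.

Things in the scene. Friction and masses are not known exactly. Their poses are not given: they have to be found in the camera images.
- deck: Grey sorting deck, a flat plate on legs, 400 mm (its x) by 525 mm (its y), fixed on the table; its top is 70 mm above the table. Origin: on the table, straight below the guide arm's pivot; its y axis points from the gate towards the row of baskets, x to the right when looking that way (away from the robot). It reaches y = -360 to +165 mm and x = -200 to +200 mm. Two low rails (30 mm tall, 8 mm thick, at x = -95 and +95 mm, y = -360 to -240 mm) form the infeed lane.
- guide_arm (a joint): Turn of the guide arm, rad: 0 when it points along the deck's +y, positive anticlockwise from above, limits -0.9 and 0.9. A stiff hinge: it stays where it is left and takes about 0.15 N m, a newton or two at the tip.
- guide_arm_pivot (a point): On the guide arm's upright turning axis, at half the arm's height. The guide arm is the longer black bar in the middle of the deck: an upright flat bar 12 mm thick and 40 mm tall (80 to 120 mm above the table), from a steel hub of 18 mm radius (to 130 mm above the table, with a 9 mm radius nut up to 138 mm) to its pointed tip, 155 mm from the axis.
- guide_arm_tip (a point): Tip of the guide arm, at half its height, 155 mm from the pivot. Its x axis points out along the arm, y to the arm's left, z up.
- gate (a joint): Turn of the gate, rad: 0 closed, straight across the infeed lane (pointing along the deck's -x); grows clockwise from above as the tip swings away from the waiting carton towards the guide arm; the stop at 1.55 is fully open, when it lies along the lane (pointing along the deck's +y). A stiff hinge: it stays where it is left and takes about 0.10 N m.
- gate_pivot (a point): On the gate's upright turning axis, at half the bar's height. The gate is the shorter black bar: 12 mm thick, 35 mm tall (80 to 115 mm above the table), from a steel hub of 18 mm radius (to 125 mm above the table, with a 9 mm radius nut up to 133 mm) to its tip 130 mm from the axis. The axis is at x = 75, y = -170 mm of the deck.
- gate_tip (a point): Tip of the gate, at half its height, 130 mm from its pivot; x axis out along the bar, z up.
- empty_basket: White open basket, 110 x 110 mm, 60 mm tall, walls 4 mm, standing loose on the table in the row of three at the deck's end opposite the gate. Origin: centre of its underside. This is the only one with nothing in it; any of the three places.
- basket_a: White open basket, 110 x 110 mm, 60 mm tall, walls 4 mm, standing loose on the table in the row of three at the deck's end opposite the gate. Origin: centre of its underside. Holds two small cartons.
- basket_b: White open basket, 110 x 110 mm, 60 mm tall, walls 4 mm, standing loose on the table in the row of three at the deck's end opposite the gate. Origin: centre of its underside. Holds one small carton.
- waiting_carton: Brown carton 100 x 70 x 50 mm, loose on the deck between the rails, its near side at least 50 mm before the closed gate. Origin: centre of its underside.
- tape_roll: Loose roll of tape, 90 mm across, 48 mm tall, lying on the deck by the edge nearer the robot. Origin: centre of its underside.
- glue_jar: Loose jar, 40 mm across, 65 mm tall, standing on the deck near the edge away from the robot. Origin: centre of its underside.
- scanner: Hand scanner lying on the table to the robot's right, about 170 mm long, 30 mm tall.
- small_carton_1: Carton 70 x 40 x 75 mm in basket_a. Origin: centre of its underside.
- small_carton_2: Carton 65 x 35 x 55 mm in basket_a. Origin: centre of its underside.
- small_carton_3: Carton 75 x 65 x 65 mm in basket_b. Origin: centre of its underside.

How it is judged:
On the way, in this order (a step that is already met when the one before it is completed fails the run):
1. the guide arm points at the middle of the empty basket (its line passes within 25 mm of the centre), with the gate not yet opened (y of empty_basket in the frame of guide_arm_tip between -0.025 and 0.025 m and x of empty_basket in the frame of guide_arm_tip above 0 m and value of joint gate below 0.5 rad and velocity of joint guide_arm between -0.1 and 0.1 rad/s), for 0.2 s.
2. the gate is fully open (beyond 1.38 rad of 1.55) (value of joint gate above 1.38 rad), for 0.2 s.
At the end, for the whole second after the job is handed in: The guide arm's line passes within 25 mm of the empty basket's centre, the gate stands open beyond 1.38 rad, both at rest, and every loose thing is within 15 mm of where it began (y of empty_basket in the frame of guide_arm_tip between -0.025 and 0.025 m and x of empty_basket in the frame of guide_arm_tip above 0 m and value of joint gate above 1.38 rad and velocity of joint guide_arm between -0.05 and 0.05 rad/s and velocity of joint gate between -0.05 and 0.05 rad/s and distance of each of empty_basket, basket_a, basket_b, small_carton_1, small_carton_2, small_carton_3, waiting_carton, tape_roll, glue_jar, scanner from where it was at the start of the episode below 0.015 m); the robot touches nothing.
It fails at once if a basket, the waiting carton or another loose thing is lifted or moved by more than 15 mm (not (distance of each of empty_basket, basket_a, basket_b, small_carton_1, small_carton_2, small_carton_3, waiting_carton, tape_roll, glue_jar, scanner from where it was at the start of the episode below 0.015 m)).
It fails at once if the gate is opened (beyond 0.6 rad) while the guide arm does not point at the empty basket (value of joint gate above 0.6 rad and not (y of empty_basket in the frame of guide_arm_tip between -0.025 and 0.025 m and x of empty_basket in the frame of guide_arm_tip above 0 m)).
It fails at once if the guide arm or the gate is pinched between the fingers or pressed down on (over 3 N on both lengthwise halves of its bar, left and right, at once) ((contact force between the fingers and guide_arm_c1 above 3 N and contact force between the fingers and guide_arm_c2 above 3 N) or (contact force between the fingers and gate_c1 above 3 N and contact force between the fingers and gate_c2 above 3 N)).
It also fails if it takes over 51 s, if anything falls off the work surface, if the arm or the gripper's body presses on something with over 40 N, if the wrist force passes 120 N, or if a joint passes its speed limit or range.

## Working session

There is one attempt and no reset: what is moved stays moved. The work goes in short steps, Python scripts to look and compute and a shell command to move; the robot and the scene stay as the last step left them, time stands still between calls to the robot, and variables do not carry over. Pictures are saved under pics/ and viewed, at most 10 in all, crops included, and the job is handed in when it is done.

```bash
ls; mkdir -p pics; cat > h.py <<'E'
import numpy as np, cv2
from station import get_obs, optics, r
def K(f):
    h=f["color"].shape[0]; fl=h/2/np.tan(np.radians(f["fov_y"])/2); return fl
def cloud(f):
    "world xyz per pixel for fixed cameras"
    z=f["z_map"]; h,w=z.shape; fl=K(f)
    u,v=np.meshgrid(np.arange(w),np.arange(h))
    xd=(u-f["cx"])/fl; yd=(v-f["cy"])/fl
    x,y=xd.copy(),yd.copy()
    for _ in range(20):
        s=1+f["k1"]*(x*x+y*y); x,y=xd/s,yd/s
    P=np.stack([x*z,y*z,z],-1)
    R=cv2.Rodrigues(np.array(f["rvec"],float))[0]
    W=(P-np.array(f["tvec"]).ravel())@R
    W[z==0]=np.nan
    return W
E
python3 - <<'E'
from h import *
for n in("top","scene"):
    f=optics.grab_frame(n); cv2.imwrite(f"pics/{n}0.png",f["color"][...,::-1])
    np.save(f"{n}0.npy",cloud(f))
    print(n,f["fov_y"],f["cx"],f["cy"],f["k1"],f["rvec"],f["tvec"])
o=get_obs();print(o["time_s"],o["position"],o["tcp_rot"],o["force"])
E
```

```text
pics
top 45.19663546831156 277.99902921092144 207.9854890177006 -0.1286848406287945 [ 2.19810342 -2.1564115   0.08450234] [-0.11281423  0.53922363  1.32696215]
scene 55.01397444900694 278.5225838238672 213.4907497978428 -0.033605618264566144 [ 1.32275339  2.29360301 -0.86392069] [ 0.36712331 -0.23528364  1.52286959]
0.1 [0.21995799 0.58452037 0.23050809] [[-9.35984971e-01  3.52039538e-01 -5.46042576e-04]
 [ 3.52039960e-01  9.35983692e-01 -1.54730662e-03]
 [-3.36261627e-05 -1.64048455e-03 -9.99998654e-01]] [-0.27487794  0.76692956 -0.58190744]
```

View pics/top0.png

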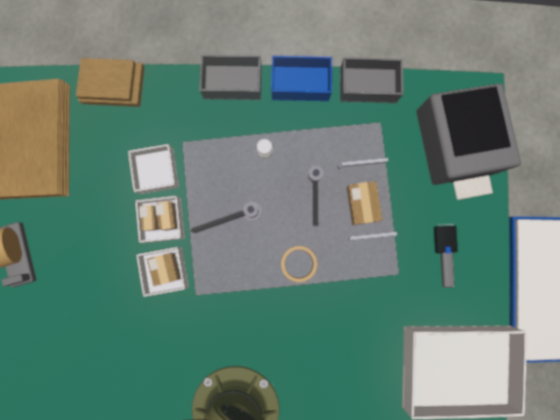

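View pics/scene0.png

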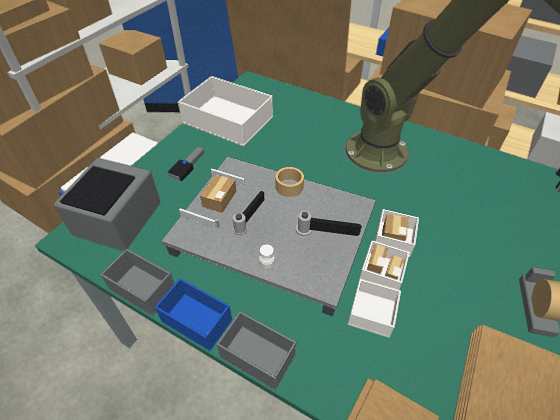

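The top view has world +x up and +y left. The empty basket is at about (153,168), the guide hub at (252,210) with its tip at (193,230), the gate hub at (316,173) with its tip at (316,225), the carton at (365,203), the jar at (264,147) and the tape at (299,264). The guide has to swing clockwise, pushed from the robot's side. The gate has to be pushed from the carton side.

```bash
python3 - <<'E'
from h import *
W=np.load("top0.npy")
img=cv2.imread("pics/top0.png")
def blob(x0,x1,y0,y1,zlo,zhi):
    m=np.zeros(W.shape[:2],bool); m[y0:y1,x0:x1]=1
    return W[m&(W[...,2]>zlo)&(W[...,2]<zhi)]
def rep(n,p): 
    r_=cv2.minAreaRect(p[:,:2].astype(np.float32)*1000); print(n,len(p),"z",np.nanmedian(p[:,2]).round(3),"rect",np.round(r_[0],1),np.round(r_[1],1),round(r_[2],1))
rep("deck",blob(175,405,115,300,.06,.078))
rep("empty",blob(122,182,140,194,.045,.075))
rep("A",blob(122,185,196,244,.05,.066)); rep("B",blob(130,190,246,300,.05,.066))
rep("hubG",blob(238,266,198,222,.122,.15)); rep("hubGate",blob(304,328,162,184,.118,.145))
rep("barG",blob(185,240,200,240,.10,.13)); rep("barGate",blob(304,328,186,232,.10,.13))
rep("carton",blob(342,388,178,226,.11,.13)); rep("tape",blob(275,325,240,290,.10,.13)); rep("jar",blob(250,280,132,165,.12,.15))
rep("rail1",blob(336,392,155,170,.09,.11));rep("rail2",blob(346,402,230,242,.09,.11))
o=get_obs();print(o["joints"])
E
```

```text
deck 27705 z 0.07 rect [ 537.4 -106.2] [401.  579.2] 6.8
empty 406 z 0.058 rect [638.8 236. ] [113.1 111.2] 10.7
A 680 z 0.059 rect [503.6 211.7] [108.4 110.9] 7.4
B 420 z 0.059 rect [366.9 201.5] [112.  112.6] 11.3
hubG 173 z 0.131 rect [528.9 -35.6] [35.3 37.9] 62.0
hubGate 175 z 0.126 rect [ 620.4 -192.8] [35.  38.4] 57.2
barG 285 z 0.119 rect [496.6  52.8] [ 12.8 130. ] 20.4
barGate 195 z 0.114 rect [ 543. -195.] [95.4 10.6] 0.7
carton 1120 z 0.119 rect [ 551.7 -318.9] [98.2 71.8] 9.2
tape 387 z 0.117 rect [ 398.2 -156.2] [88.8 86.5] 1.1
jar 179 z 0.134 rect [684.3 -66.6] [34.6 32.5] 1.3
rail1 173 z 0.099 rect [ 657.1 -316.9] [ 11.1 128.6] 8.8
rail2 150 z 0.099 rect [ 471.  -343.2] [  8. 119.] 6.7
[-1.10551455  0.50825778 -0.23751004  1.50104819  0.12568998  1.14891352
 -0.15475855]
```

```bash
python3 -m handwheel '[[[-0.668,-0.697,0,0,0,0,1],[-0.668,-0.697,0,0,0,0,1],[-0.668,-0.697,0,0,0,0,1],[-0.668,-0.697,0,0,0,0,1],[-0.668,-0.697,0,0,0,0,1],[-0.668,-0.697,0,0,0,0,1],[-0.668,-0.697,0,0,0,0,1],[-0.668,-0.697,0,0,0,0,1],[-0.668,-0.697,0,0,0,0,1]]]' && python3 -m handwheel '[[[-0.668,-0.697,0,0,0,0,1],[-0.668,-0.697,0,0,0,0,1],[-0.668,-0.697,0,0,0,0,1],[-0.668,-0.697,0,0,0,0,1],[-0.668,-0.697,0,0,0,0,1],[-0.668,-0.697,0,0,0,0,1],[-0.668,-0.697,0,0,0,0,1],[-0.668,-0.697,0,0,0,0,1],[-0.668,-0.697,0,0,0,0,1],[-0.668,-0.697,0,0,0,0,1]]]'
cat >> h.py <<'E'
def to(*p):
    o=get_obs(); d=np.array(o["tcp_rot"]).T@(np.array(p)-o["position"])/.3
    print("t",round(o["time_s"],2),"pos",np.round(o["position"],4),"F",np.round(o["force"],1),"gap",round(o["finger_gap"],2),"shift",np.round(d,3))
E
python3 -c "
from h import *
to(.448,.052,.095); print(get_obs()['tcp_rot'],get_obs()['joints'])"
```

```text
time_s: 0.85
position: [0.3351, 0.3163, 0.2313]
tcp_rot: [[-0.934, 0.357, 0.0], [0.357, 0.934, -0.001], [-0.001, -0.001, -1.0]]
force: [0.1, 0.2, 0.3]
finger_gap: -0.001
grasp_force: 0.0
time_s: 1.68
position: [0.4479, 0.054, 0.231]
tcp_rot: [[-0.936, 0.351, -0.001], [0.351, 0.936, 0.001], [0.001, 0.0, -1.0]]
force: [-0.8, -0.6, -0.2]
finger_gap: 0.004
grasp_force: 0.0
t 1.68 pos [0.4479 0.054  0.231 ] F [-0.8 -0.6 -0.2] gap 0.0 shift [-0.003 -0.006  0.453]
[[-9.36479003e-01  3.50722892e-01 -7.27678253e-04]
 [ 3.50722383e-01  9.36479182e-01  7.42237893e-04]
 [ 9.41775356e-04  4.39877152e-04 -9.99999460e-01]] [-0.15034177  0.23638088 -0.02930248  1.93382307  0.00726516  0.97208278
  1.02952542]
```

```bash
python3 -m handwheel '[[[0,0,0.12,0,0,0,1],[0,0,0.24,0,0,0,1],[0,0,0.36,0,0,0,1],[0,0,0.453,0,0,0,1],[0,0,0.453,0,0,0,1],[0,0,0.453,0,0,0,1]]]' && python3 -m handwheel '[[[-0.03,0.018,0,0,0,0,1],[-0.06,0.036,0,0,0,0,1],[-0.09,0.054,0,0,0,0,1],[-0.12,0.072,0,0,0,0,1],[-0.15,0.09,0,0,0,0,1],[-0.18,0.107,0,0,0,0,1],[-0.21,0.125,0,0,0,0,1],[-0.24,0.142,0,0,0,0,1],[-0.26,0.155,0,0,0,0,1],[-0.28,0.166,0,0,0,0,1],[-0.28,0.166,0,0,0,0,1],[-0.28,0.166,0,0,0,0,1]]]'
cat >> h.py <<'E'
def look(name):
    f=optics.grab_frame("top"); cv2.imwrite(f"pics/{name}.png",cv2.resize(f["color"][95:305,110:410,::-1],None,fx=2.6,fy=2.6,interpolation=cv2.INTER_CUBIC))
    return cloud(f)
E
python3 - <<'E'
from h import *
W=look("g1"); np.save("g1.npy",W); to(.554,.073,.095)
hub=np.array([.5289,-.0356])
c=W.reshape(-1,3); c=c[(c[:,2]>.114)&(c[:,2]<.1225)]; d=c[:,:2]-hub; n=np.hypot(*d.T); s=d[(n>.03)&(n<.16)&(d[:,1]>0)]
a=np.degrees(np.arctan2(s[:,0],s[:,1])); print(len(a),np.percentile(a,[5,25,50,75,95]),"want 22.05")
E
```

```text
time_s: 2.18
position: [0.4468, 0.0543, 0.0948]
tcp_rot: [[-0.937, 0.349, -0.003], [0.349, 0.937, 0.0], [0.003, -0.001, -1.0]]
force: [0.4, 0.5, 0.9]
finger_gap: 0.0
grasp_force: 0.0
time_s: 3.18
position: [0.5448, 0.0701, 0.0962]
tcp_rot: [[-0.936, 0.352, 0.002], [0.352, 0.936, 0.001], [-0.002, 0.001, -1.0]]
force: [-0.3, -0.4, -0.7]
finger_gap: -0.004
grasp_force: 0.0
t 3.23 pos [0.5444 0.0699 0.096 ] F [-1.3  0.3 -0.2] gap -0.0 shift [-0.026  0.021  0.003]
77 [13.05644201 17.17491428 19.82143028 22.69177821 26.33550996] want 22.05
```

View pics/g1.png

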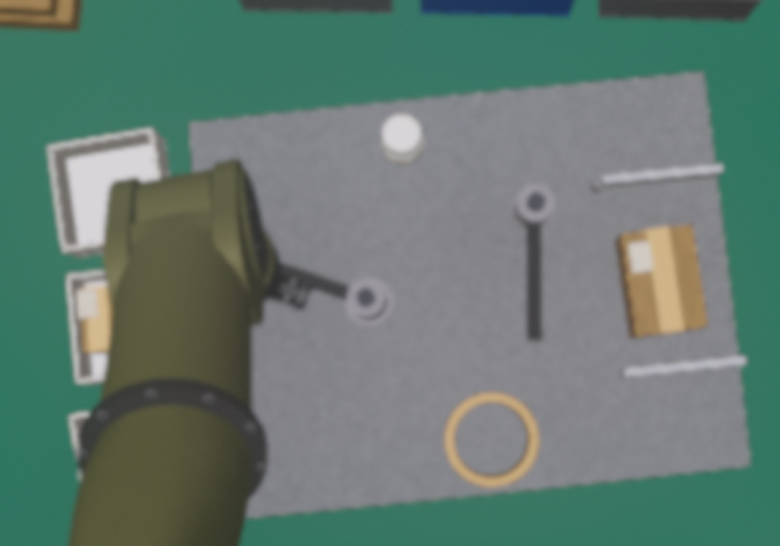

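The guide stands at about 20°, and the target is 22. I'll nudge it 5 mm further, back off, lift, and measure.

```bash
python3 -m handwheel '[[[-0.006,0,0,0,0,0,1],[-0.011,0,0,0,0,0,1],[-0.017,0,0,0,0,0,1],[-0.017,0,0,0,0,0,1],[-0.017,0,0,0,0,0,1],[-0.017,0,0,0,0,0,1],[0.03,0,0,0,0,0,1],[0.1,0,0,0,0,0,1],[0.1,0,-0.1,0,0,0,1],[0.1,0,-0.23,0,0,0,1],[0.1,0,-0.36,0,0,0,1],[0.1,0,-0.45,0,0,0,1],[0.1,0,-0.45,0,0,0,1]]]' && python3 -c "
from h import *
to(.535,-.237,.23)"
```

```text
time_s: 4.32
position: [0.5189, 0.0803, 0.2363]
tcp_rot: [[-0.936, 0.353, 0.01], [0.353, 0.936, 0.002], [-0.009, 0.005, -1.0]]
force: [1.1, -0.2, -0.7]
finger_gap: -0.002
grasp_force: 0.0
t 4.32 pos [0.5189 0.0803 0.2363] F [ 1.1 -0.2 -0.7] gap -0.0 shift [-0.423 -0.971  0.02 ]
```

```bash
python3 -m handwheel '[[[-0.423,-0.971,0,0,0,0,1],[-0.423,-0.971,0,0,0,0,1],[-0.423,-0.971,0,0,0,0,1],[-0.423,-0.971,0,0,0,0,1],[-0.423,-0.971,0,0,0,0,1],[-0.423,-0.971,0,0,0,0,1],[-0.423,-0.971,0,0,0,0,1],[-0.423,-0.971,0,0,0,0,1],[-0.423,-0.971,0,0,0,0,1],[-0.423,-0.971,0,0,0,0,1],[-0.423,-0.971,0,0,0,0,1]]]'
python3 - <<'E'
from h import *
W=look("g2"); to(.535,-.237,.095)
m=lambda x0,x1,y0,y1,zl,zh:(lambda p:p[(p[:,2]>zl)&(p[:,2]<zh)])(W[y0:y1,x0:x1].reshape(-1,3))
rect=lambda p:cv2.minAreaRect(p[:,:2].astype(np.float32)*1000)
print("basket",rect(m(122,182,140,194,.045,.075)),"hub",rect(m(238,266,198,222,.122,.15)))
hub=np.array([.5289,-.0356])
c=m(180,245,150,240,.105,.13); d=c[:,:2]-hub
print(rect(c)); print(len(c),np.degrees(np.arctan2(d[:,0],d[:,1])).mean(),np.hypot(*d.T).max(),"want 22.05")
E
```

```text
time_s: 5.23
position: [0.5322, -0.2364, 0.2299]
tcp_rot: [[-0.936, 0.352, -0.001], [0.352, 0.936, 0.001], [0.001, 0.001, -1.0]]
force: [0.3, 0.4, -0.8]
finger_gap: -0.001
grasp_force: 0.0
t 5.28 pos [ 0.5324 -0.2357  0.2301] F [1.  0.3 0.4] gap -0.0 shift [-0.01  -0.001  0.45 ]
basket ((639.3522338867188, 236.28729248046875), (112.9345474243164, 111.44670867919922), 10.412753105163574) hub ((531.1790771484375, -28.864864349365234), (50.54764938354492, 33.7181396484375), 78.45478820800781)
((558.1002197265625, 44.632537841796875), (144.62091064453125, 17.49801254272461), 68.53397369384766)
278 19.68360577557217 0.1577465496897501 want 22.05
```

View pics/g2.png

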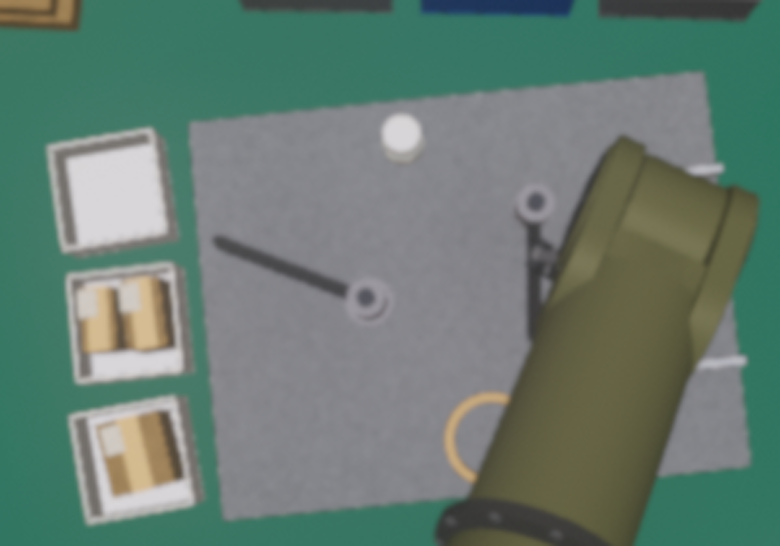

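The guide lies on target: the hub is at (367,297) and the tip at (217,240), about 20–21° against 22.05. That puts the line roughly 10 mm or less from the basket centre. Next is the gate. I'll descend between gate and carton, then push along an arc.

```bash
python3 -m handwheel '[[[0,0,0.12,0,0,0,1],[0,0,0.24,0,0,0,1],[0,0,0.36,0,0,0,1],[0,0,0.45,0,0,0,1],[0,0,0.45,0,0,0,1],[0,0,0.45,0,0,0,1]]]' && python3 -m handwheel '[[[0.009,0.033,0,0,0,0,1],[0.017,0.065,0,0,0,0,1],[0.031,0.1,0,0,0,0,1],[0.045,0.133,0,0,0,0,1],[0.059,0.167,0,0,0,0,1],[0.062,0.2,0,0,0,0,1],[0.064,0.235,0,0,0,0,1],[0.065,0.268,0,0,0,0,1],[0.057,0.3,0,0,0,0,1],[0.047,0.333,0,0,0,0,1],[0.037,0.364,0,0,0,0,1],[0.022,0.39,0,0,0,0,1],[0.006,0.414,0,0,0,0,1],[-0.005,0.43,0,0,0,0,1],[-0.017,0.443,0,0,0,0,1],[-0.017,0.443,0,0,0,0,1],[-0.017,0.443,0,0,0,0,1]]]'
python3 - <<'E'
from h import *
W=look("p1"); to(.584,-.113,.095)
hub=np.array([.6204,-.1928])
c=W[150:235,250:330].reshape(-1,3); c=c[(c[:,2]>.107)&(c[:,2]<.1175)]; d=c[:,:2]-hub; n=np.hypot(*d.T); d=d[(n>.025)&(n<.135)]
a=np.degrees(np.arctan2(d[:,1],-d[:,0])); print(len(a),np.percentile(a,[5,25,50,75,95]),"min 72.4 stop 82")
E
```

```text
time_s: 5.78
position: [0.532, -0.2355, 0.0949]
tcp_rot: [[-0.937, 0.35, -0.002], [0.35, 0.937, 0.002], [0.003, 0.001, -1.0]]
force: [0.4, -0.3, 0.6]
finger_gap: 0.001
grasp_force: 0.0
time_s: 7.2
position: [0.5842, -0.1143, 0.0953]
tcp_rot: [[-0.936, 0.352, 0.0], [0.352, 0.936, 0.0], [-0.0, 0.0, -1.0]]
force: [-0.3, -0.9, -0.3]
finger_gap: -0.004
grasp_force: 0.0
t 7.25 pos [ 0.5839 -0.1146  0.0953] F [-1.2 -1.2 -0.2] gap -0.0 shift [0.002 0.005 0.001]Traceback (most recent call last):
  File "<stdin>", line 5, in <module>
    return _quantile_unchecked(
        a, q, axis, out, overwrite_input, method, keepdims, weights)
    return _ureduce(a,
                    func=_quantile_ureduce_func,
    ...<5 lines>...
                    overwrite_input=overwrite_input,
                    method=method)
    r = func(a, **kwargs)
    result = _quantile(arr,
                       quantiles=q,
    ...<2 lines>...
                       out=out,
                       weights=wgt)
    slices_having_nans = np.isnan(arr[-1, ...])
                                  ~~~^^^^^^^^^
IndexError: index -1 is out of bounds for axis 0 with size 0
```

View pics/p1.png

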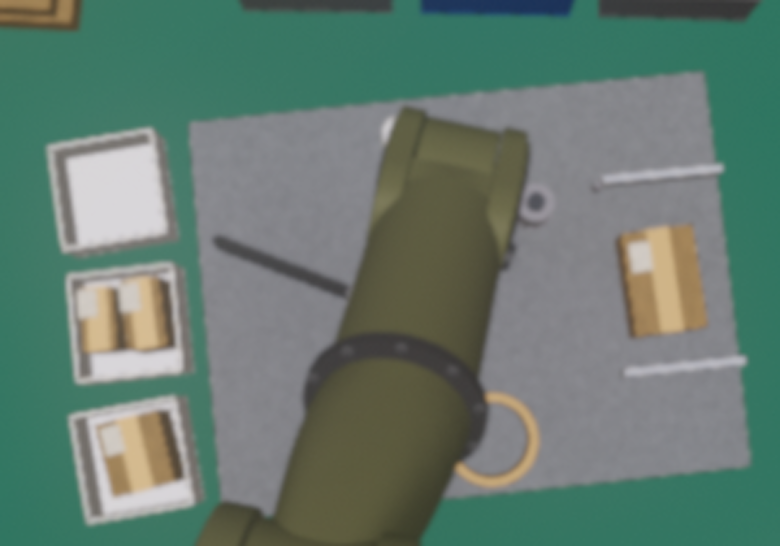

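The top view is blocked by the arm, so I'll use the scene camera.

```bash
python3 - <<'E'
from h import *
f=optics.grab_frame("scene"); W=cloud(f)
cv2.imwrite("pics/s1.png",cv2.resize(f["color"][150:310,160:400,::-1],None,fx=3,fy=3,interpolation=cv2.INTER_CUBIC))
hub=np.array([.6204,-.1928]); c=W.reshape(-1,3); c=c[(c[:,2]>.108)&(c[:,2]<.118)]; d=c[:,:2]-hub; n=np.hypot(*d.T); d=d[(n>.03)&(n<.135)&(d[:,1]>0)]
a=np.degrees(np.arctan2(d[:,1],-d[:,0])); print(len(a),np.percentile(a,[5,25,50,75,95]),"min 72.4 stop 82")
E
```

```text
179 [69.28858059 75.07075135 78.72994696 80.68878569 84.79890527] min 72.4 stop 82
```

View pics/s1.png

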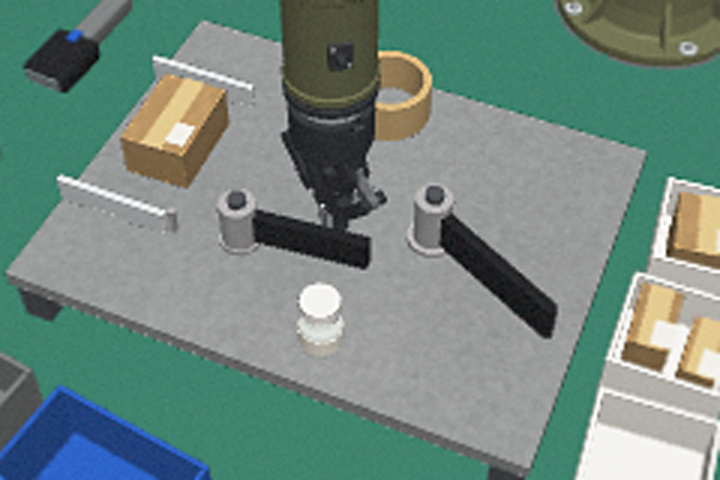

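The gate bar runs from its hub at (238,215) to its tip at (370,250), at about 78°. The minimum is 72.4 and the stop is 82. I'll nudge it 3 mm, then retreat and lift.

```bash
python3 -m handwheel '[[[-0.005,0.002,0,0,0,0,1],[-0.01,0.004,0,0,0,0,1],[-0.01,0.004,0,0,0,0,1],[-0.01,0.004,0,0,0,0,1],[0.04,-0.02,0,0,0,0,1],[0.12,-0.05,0,0,0,0,1],[0.12,-0.05,0,0,0,0,1],[0.12,-0.05,-0.13,0,0,0,1],[0.12,-0.05,-0.26,0,0,0,1],[0.12,-0.05,-0.39,0,0,0,1],[0.12,-0.05,-0.5,0,0,0,1],[0.3,-0.05,-0.5,0,0,0,1],[0.4,-0.05,-0.5,0,0,0,1],[0.5,-0.05,-0.5,0,0,0,1],[0.5,-0.05,-0.5,0,0,0,1],[0.5,-0.05,-0.5,0,0,0,1]]]'
python3 - <<'E'
from h import *
W=look("p2")
m=lambda x0,x1,y0,y1,zl,zh:(lambda p:p[(p[:,2]>zl)&(p[:,2]<zh)])(W[y0:y1,x0:x1].reshape(-1,3))
rect=lambda p:cv2.minAreaRect(p[:,:2].astype(np.float32)*1000)
c=m(255,305,150,200,.105,.117); d=c[:,:2]-[.6204,-.1928]; print("gate",len(c),rect(c),np.degrees(np.arctan2(d[:,1],-d[:,0])).mean())
c=m(180,238,150,240,.105,.125); d=c[:,:2]-[.5289,-.0356]; print("guide",len(c),rect(c),np.degrees(np.arctan2(d[:,0],d[:,1])).mean())
print(rect(m(122,182,140,194,.045,.075)),rect(m(342,388,178,226,.11,.13)),rect(m(250,280,132,165,.12,.15)))
E
```

```text
time_s: 8.63
position: [0.4374, -0.0755, 0.2462]
tcp_rot: [[-0.936, 0.351, 0.002], [0.351, 0.936, -0.0], [-0.002, 0.001, -1.0]]
force: [1.8, -1.1, -0.0]
finger_gap: 0.001
grasp_force: 0.0
gate 194 ((644.2862548828125, -108.8651123046875), (88.82624816894531, 104.60549926757812), 10.42961597442627) 83.76049917035381
guide 238 ((561.171875, 54.92323303222656), (121.69903564453125, 13.168315887451172), 71.19552612304688) 19.698466171915744
((639.005859375, 236.10096740722656), (112.99527740478516, 112.39720153808594), 10.684922218322754) ((551.7799682617188, -319.02691650390625), (98.08137512207031, 71.47317504882812), 8.96345043182373) ((684.363525390625, -66.56777954101562), (35.037071228027344, 32.465789794921875), 0.6564587354660034)
```

View pics/p2.png

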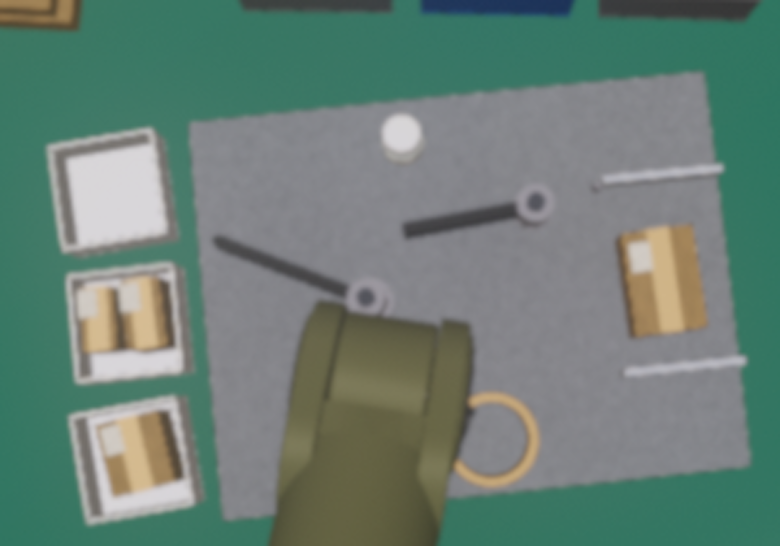

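The gate bar runs from (535,203) to (405,231), about 84° open against the 79° needed. The guide line passes about 7–12 mm from the basket centre. The empty basket, carton and jar measure unmoved, the other loose things look unmoved, and the robot is clear. I'll hand it in.

```bash
python3 -c "
from station import r
print(r.finish_job())"
```

```text
the job is handed in; nothing more can be done
None
```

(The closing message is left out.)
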